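Pour brass balls through a funnel into a stud jar at the leather bench

ROBOT

A 7-joint arm with a two-finger parallel gripper is mounted at the origin on the work surface. World frame = base frame: x ahead of the robot, y to its left, z up, the work surface at z = 0. Lengths are in m, angles in rad, forces in N, time in s.
With the tool pointing down it reaches from about 0.4 to 0.9 m from the base axis. Payload 5.6 kg.
Tool frame: the origin (TCP) lies at the very end of the fingers, on their centre line; the grasp point (between the pads) lies 19 mm behind it (robot.grip_depth is the z of the grasp point in the tool frame, in m); z points along the fingers, y is the line along which they close (so a half turn about z gives the same grasp; the last joint's range is limited). The gripper opens to 92 mm and grips with 3 to 60 N. Pads are 20 mm wide; open, the fingers measure 128 mm over their backs; the gripper's body (75 mm by 189 mm) begins 69 mm behind the grasp point.
Start: joints at [-1.354, 0.468, -0.012, 1.603, 0.006, 1.071, -0.056], TCP at [0.167, 0.628, 0.215] pointing down, gripper open.
Joint ranges: [-2.53, 2.53], [-0.31, 2.02], [-1.57, 1.55], [0.28, 2.44], [-1.29, 4.43], [0.15, 1.84], [-2.92, 2.92]. Speed limits (rad/s): [2.57, 2.57, 3.14, 3.14, 3.14, 3.14, 3.14].

INTERFACE

Orientations are given as a unit quaternion [w, x, y, z].
In Python, from rig import robot gives the robot as it stands. The module is installed in compiled form; this text tells all that it offers.
- The arm moves only by the tool arm_command, never from a script. Its argument "moves" is a list of rows, each an object with "gripper": the opening, from 0 (shut) to 1 (fully open); "delta_pos": the shift along the tool's x, y, z as a fraction of full scale, a list of three; "turn": the turn, a rotation vector about the tool's x, y, z as a fraction of full scale, a list of three. A call has 1 to 5 rows; each row is the pose to reach, as a shift and turn from the pose commanded when the call began, along the tool's axes at that moment; what a row does not reach only later rows make up. Full scale, the value 1, is 0.15 m for a shift and 30 degrees for a turn. A row lasts 1/8 s, in which the tool goes at most 62.5 mm and 10.7 degrees, less where a joint would pass 70% of its speed; a pose out of reach is approached as far as the arm can. A call with a number of a shift or a turn outside -1 to 1 is refused whole. A call with a gripper value outside its range is refused whole. The fingers move at their own pace and stop on an object; the grip force is fixed at half the most. Time passes only in rows, so rows that repeat a pose let the fingers close. It gives the time, the measured TCP pose, the force, the opening and the grip force at its end, in the units of the state.
- robot.state(): the state, without advancing time (a new reading comes with each control period).
- robot.camera(name): name is "scene" or "side" or "wrist"; returns a dict with "color" (420x560x3 uint8, red, green, blue), "vfov" (degrees; the focal length in pixels is half the picture's height over the tangent of half this angle, whatever the lens; pixels are square), "cx", "cy" (the principal point, pixels), "R" (3x3) and "t" (3): a world point X has camera coordinates R X + t. Camera axes: x right, y down, z forward; pixel columns grow to the right and rows downward; lengths in m; the calibration is good to about 2 mm. A picture is of the moment at which its call begins. There is no depth.
- robot.hand_in(): hands the job in; it is judged then, once.
The state is a dict: "t": time; "qpos": joint angles; "dq": joint speeds; "joint_torque": joint torques, N m; "position": TCP position; "tcp_rot": TCP orientation; "wrist_force": force on the tool from outside, world axes, zero at the start; "wrist_torque": the same for the moment, N m; "opening": finger opening in m; "grip_force": force on a finger pad.
Only numpy, scipy, OpenCV 4.12 (cv2) and the standard library are available. Lean on these libraries where they do the work, as an engineer would, in place of code of your own. Each camera call takes 0.05 s, during which the arm holds its last target. There are 200 camera calls.

TASK

Pick up the small metal scoop that holds the two brass balls, tip it over the wide funnel so that both balls roll down into the narrow jar below, then stand the empty scoop upright on the bench again and let go of it.

Things in the scene. Friction and masses are not known exactly. Their poses are not given: they have to be found in the camera images.
- scoop_mid (a point): Centre, 20 mm above the underside, of the loose metal scoop holding the balls: trough 110 mm long (x), 52 mm wide outside (y), 40 mm high (z up), 160 g, balanced here. Nose at -x, roughly facing the robot: no end wall, floor ramps up 14 deg to a lip 11 mm above the underside, 55 mm from here. Grip across the sides; empties tipped 35 to 45 deg. A like scoop with a steel loop is not used.
- funnel_mouth (a point): Centre of the funnel's mouth at rim height, 145 mm above the bench, z up. Steel funnel 140 mm across, narrowing over 53 mm to a 39 mm spout in the neck of a narrow clear jar (52 mm across, rim 92 mm and inner floor 16 mm above the bench). Both are fixed on a 100 mm square wooden foot, 12 mm thick. A similar jar without a funnel is not used.
- ball1: Solid brass ball, 16 mm across, 18 g, loose in the scoop at the start; the point is its centre.
- ball2: The second brass ball, the same as the first, beside it in the scoop.
Mind the look-alikes: they are no part of the job. Leave any blue look-alike of the part that bears scoop_mid alone. Of the things like the part that bears funnel_mouth, leave any that is black; of the rest the smaller one is meant.

How it is judged:
By the outcome, as a careful person would: the job done as asked, in the order asked, and still so for the second after the job is handed in, with the robot touching nothing.
It also fails if it takes over 56 s, if anything falls off the work surface, if the arm or the gripper's body presses on something with over 40 N, if the wrist force passes 120 N, or if a joint passes its speed limit or range.

## Working session

There is one attempt and no reset: what is moved stays moved. The work goes in short steps, Python scripts to look and compute and a tool call to move; the robot and the scene stay as the last step left them, time stands still between calls to the robot, and variables do not carry over. Pictures are saved under pics/ and viewed, at most 10 in all, crops included, and the job is handed in when it is done.

Besides the shell and the picture viewer there is one more tool, called by a JSON object that holds its "method" and its "body", one argument or row to a line. arm_command: Moves the arm, as the interface text tells. Its arguments: {"type":"object","properties":{"moves":{"type":"array"}},"required":["moves"]}

```bash
mkdir -p pics
cat > h.py <<'E'
import numpy as np,cv2,json
from rig import robot
def snap(n,f):
    c=robot.camera(n); cv2.imwrite(f'pics/{f}.png',c['color'][:,:,::-1])
    json.dump({k:(np.asarray(v).tolist()) for k,v in c.items() if k!='color'},open(f'pics/{f}.json','w')); return c
def cam(f): return json.load(open(f'pics/{f}.json'))
def K(c):
    f=210/np.tan(np.radians(c['vfov'])/2); return np.array([[f,0,c['cx']],[0,f,c['cy']],[0,0,1]])
def ray(c,u,v):
    R=np.array(c['R']);t=np.array(c['t']); return -R.T@t, R.T@np.linalg.inv(K(c))@[u,v,1]
def atz(c,u,v,z):
    o,d=ray(c,u,v); return (o+d*(z-o[2])/d[2]).round(4)
def proj(c,X):
    p=K(c)@(np.array(c['R'])@X+np.array(c['t'])); return (p[:2]/p[2]).round(1)
E
python3 - <<'E'
from h import *
ims=[]
for n in('scene','side'):
    c=snap(n,n+'0'); o,d=ray(c,280,210); print(n,c['vfov'],o,d)
s=robot.state(); print({k:s[k] for k in('t','position','tcp_rot','wrist_force','opening')},robot.grip_depth)
E
```

```text
scene 47.11552492052837 [ 1.30473491 -0.03335214  0.88173784] [-0.69672015  0.02145025 -0.71704754]
side 56.87657674235456 [0.32621526 0.77312897 0.83840439] [ 0.21427722 -0.71488792 -0.66562822]
{'t': 0.1, 'position': array([0.16688443, 0.62766439, 0.21372887]), 'tcp_rot': array([-5.47110038e-05,  1.29555008e-01,  9.91571892e-01, -8.23970387e-04]), 'wrist_force': array([-0.41526661, -0.28381226, -0.25750034]), 'opening': 0.09154175158870861} -0.0187
```

View pics/scene0.png

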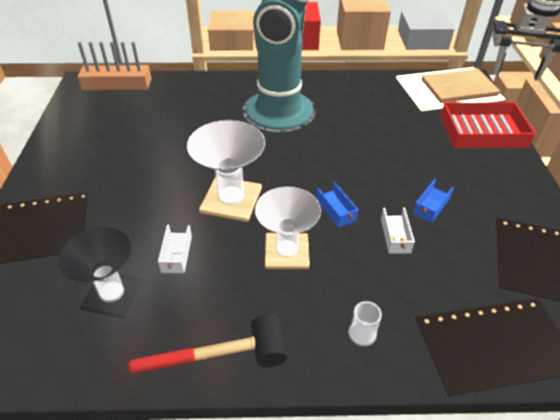

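View pics/side0.png

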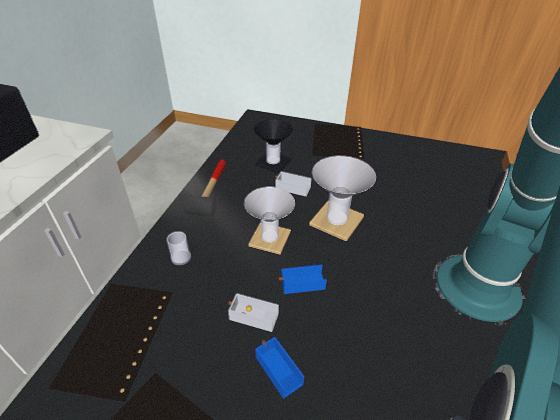

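Candidates in the scene view are:
- **Scoops:** white at (397,230) and (174,248), blue at (338,204) and (434,200).
- **Funnels:** steel at (288,212), which is smaller, and (228,147), which is larger. There is a black one at (96,250).
- **Bare jar:** (365,323).

A ball is visible in the side view at (249,309), so I expect the scoop at (397,230) and the small funnel at (288,212). I'll check this in a close crop.

Run:
```python
from h import *
a=cv2.imread('pics/scene0.png'); b=cv2.imread('pics/side0.png')
r=lambda i,x,y,w,h,W,H:cv2.resize(i[y:y+h,x:x+w],(W,H),interpolation=cv2.INTER_CUBIC)
top=np.hstack([r(a,370,195,60,64,300,320),r(a,240,180,100,64,500,320)])
bot=np.hstack([r(b,220,280,70,50,392,280),r(a,150,215,51,35,408,280)])
cv2.imwrite('pics/crop.png',np.vstack([top,bot]))
```

```text
(no output)
```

View pics/crop.png

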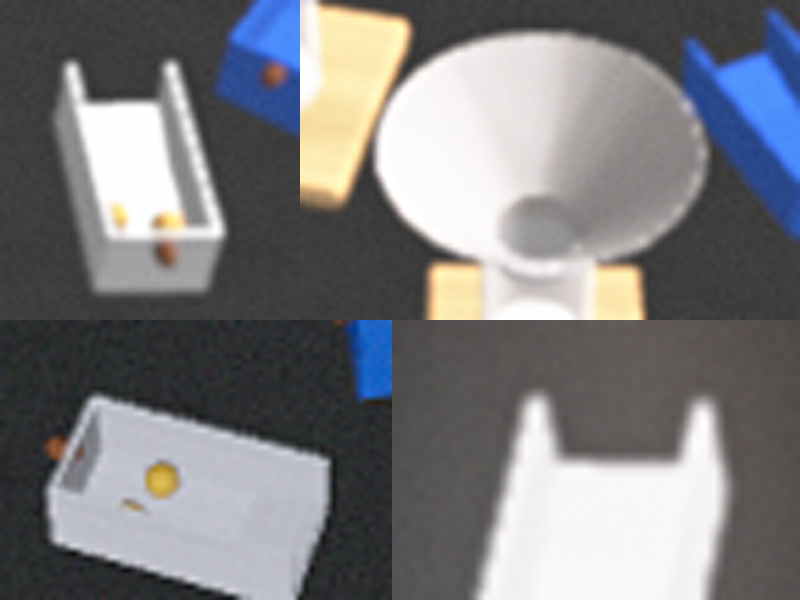

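Run:
```python
from h import *
from scipy.optimize import least_squares
a=cam('scene0');b=cam('side0')
P=[atz(a,*p,.04) for p in[(391.4,242.6),(414.6,241.6),(384.4,207.8),(404.4,207.4)]]
print(*P,sep='\n'); P=np.array(P)
m=P.mean(0); ax=P[2:].mean(0)-P[:2].mean(0); print('mid',m,'len',np.linalg.norm(ax),'nose dir deg',np.degrees(np.arctan2(ax[1],ax[0])),'w',np.linalg.norm(P[0]-P[1]),np.linalg.norm(P[2]-P[3]))
print('side pts',[atz(b,*p,.04) for p in[(237.3,293.8),(228.9,309.8),(278.9,304.6)]])
# funnel
for n,c,ext in(('scene',a,(255.4,321.4,186.4,234.4)),):
    th=np.linspace(0,6.283,90)
    def e(q):
        uv=np.array([proj(c,np.array([q[0]+q[2]*np.cos(t),q[1]+q[2]*np.sin(t),.145])) for t in th])
        return np.array([uv[:,0].min(),uv[:,0].max(),uv[:,1].min(),uv[:,1].max()])-ext
    s=least_squares(e,[.6,0,.07],diff_step=1e-2); print(n,s.x,s.fun)
    print('pred side',proj(b,np.array([s.x[0],s.x[1],.145])))
print('foot corners',[atz(a,*p,.012) for p in[(266,236),(309,236),(310,266),(265,266)]])
print('big funnel',atz(a,226,147,.2),'blue',atz(a,338,204,.02),atz(a,434,200,.02))
```

```text
[0.5947 0.2446 0.04  ]
[0.5926 0.2985 0.04  ]
[0.4831 0.248  0.04  ]
[0.4825 0.2974 0.04  ]
mid [0.538225 0.272125 0.04    ] len 0.11085596510788222 nose dir deg 179.4056131463857 w 0.05394089357806373 0.04940364359032641
side pts [array([0.5907, 0.2479, 0.04  ]), array([0.5924, 0.2973, 0.04  ]), array([0.4826, 0.2463, 0.04  ])]
scene [0.58721882 0.00217944 0.07077216] [-2.3 -1.9  0.3 -0.1]
pred side [269.8 201.1]
foot corners [array([ 0.5459, -0.0428,  0.012 ]), array([0.5474, 0.0601, 0.012 ]), array([0.6373, 0.0565, 0.012 ]), array([ 0.6357, -0.0452,  0.012 ])]
big funnel [ 0.4419 -0.1306  0.2   ] blue [0.4485 0.1395 0.02  ] [0.4377 0.3864 0.02  ]
```

The crop confirms the choice: the scoop at (397,230) holds two brass balls near its end wall, and the steel funnel at (288,212) is the small one. In the base frame:
- **Scoop mid:** about (0.538, 0.272, 0.02), nose at −x. Its measured length of 111 mm and width of about 52 mm match the description.
- **Funnel mouth:** about (0.588, 0.006, 0.145), with a measured diameter of 141 mm.

{"method": "arm_command", "body": {
  "moves": [
    {"gripper": 1, "delta_pos": [-0.35, -0.2, 0], "turn": [0, 0, -0.25]},
    {"gripper": 1, "delta_pos": [-0.7, -0.4, 0], "turn": [0, 0, -0.5]},
    {"gripper": 1, "delta_pos": [-1, -0.55, 0], "turn": [0, 0, -0.5]},
    {"gripper": 1, "delta_pos": [-1, -0.55, 0], "turn": [0, 0, -0.5]}
  ]
}}

```text
t: 0.6
position: [0.2952, 0.5063, 0.2144]
tcp_rot: [0.001, 0.003, 1.0, -0.001]
wrist_force: [-0.1, -0.0, 0.4]
opening: 0.0917
grip_force: 0.0
```

{"method": "arm_command", "body": {
  "moves": [
    {"gripper": 1, "delta_pos": [-0.35, -0.33, 0], "turn": [0, 0, 0]},
    {"gripper": 1, "delta_pos": [-0.7, -0.65, 0], "turn": [0, 0, 0]},
    {"gripper": 1, "delta_pos": [-1, -0.97, 0], "turn": [0, 0, 0]},
    {"gripper": 1, "delta_pos": [-1, -0.97, 0], "turn": [0, 0, 0]}
  ]
}}

```text
t: 1.1
position: [0.4435, 0.3618, 0.2144]
tcp_rot: [0.0, 0.001, 1.0, -0.001]
wrist_force: [-0.6, 0.2, -0.2]
opening: 0.092
grip_force: 0.0
```

{"method": "arm_command", "body": {
  "moves": [
    {"gripper": 1, "delta_pos": [-0.32, -0.3, 0], "turn": [0, 0, 0]},
    {"gripper": 1, "delta_pos": [-0.63, -0.6, 0.2], "turn": [0, 0, 0]},
    {"gripper": 1, "delta_pos": [-0.63, -0.6, 0.5], "turn": [0, 0, 0]},
    {"gripper": 1, "delta_pos": [-0.63, -0.6, 0.5], "turn": [0, 0, 0]}
  ]
}}

```text
t: 1.6
position: [0.5332, 0.2735, 0.1358]
tcp_rot: [-0.004, -0.0, 1.0, -0.002]
wrist_force: [-0.1, 0.6, 0.3]
opening: 0.0918
grip_force: 0.0
```

Run:
```python
from h import *
c=snap('wrist','w1'); print(ray(c,280,210),robot.state()['position'])
```

```text
(array([0.45801234, 0.27461805, 0.30693695]), array([ 0.25853479, -0.00539128, -0.96600561])) [0.53412566 0.27557711 0.13834098]
```

View pics/w1.png

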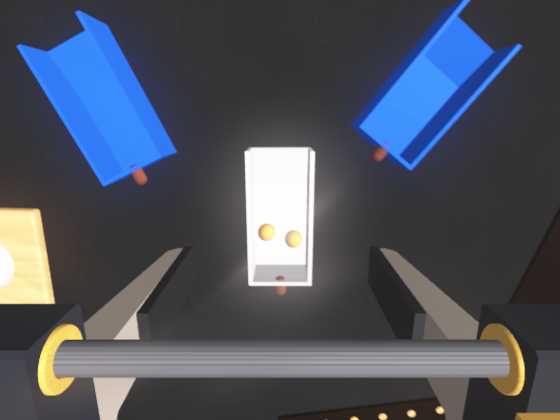

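The wrist view shows the scoop upright with both balls at (267,232) and (293,239). Its top corners are at (246,149), (314,149), (248,285) and (312,285), and the fingers straddle it.

Run:
```python
from h import *
c=cam('w1')
P=np.array([atz(c,*p,.04) for p in[(246,149),(314,149),(248,285),(312,285)]]);print(P,P.mean(0))
print(atz(c,267,232,.012),atz(c,293,239,.012),robot.state()['position'])
```

```text
[[0.4822 0.2476 0.04  ]
 [0.4821 0.2985 0.04  ]
 [0.5942 0.2465 0.04  ]
 [0.594  0.2998 0.04  ]] [0.538125 0.2731   0.04    ]
[0.5571 0.2615 0.012 ] [0.5635 0.2845 0.012 ] [0.53412566 0.27557711 0.13834098]
```

{"method": "arm_command", "body": {
  "moves": [
    {"gripper": 1, "delta_pos": [0, 0.01, 0.25], "turn": [0, 0, 0]},
    {"gripper": 1, "delta_pos": [0, 0.01, 0.5], "turn": [0, 0, 0]},
    {"gripper": 1, "delta_pos": [0, 0.01, 0.7], "turn": [0, 0, 0]},
    {"gripper": 1, "delta_pos": [0, 0.01, 0.8], "turn": [0, 0, 0]},
    {"gripper": 1, "delta_pos": [0, 0.01, 0.8], "turn": [0, 0, 0]}
  ]
}}

```text
t: 2.28
position: [0.5355, 0.2778, 0.0202]
tcp_rot: [0.0, -0.002, 1.0, 0.0]
wrist_force: [-0.3, -0.1, 0.5]
opening: 0.092
grip_force: 0.0
```

Run:
```python
from h import *
c=snap('wrist','w2'); s=robot.state();print(s['position'],s['tcp_rot'])
```

```text
[0.53618878 0.27775653 0.02091734] [ 6.97633068e-04 -1.55991831e-03  9.99998341e-01  6.31297152e-04]
```

{"method": "arm_command", "body": {
  "moves": [
    {"gripper": 1, "delta_pos": [-0.01, -0.03, 0.06], "turn": [0, 0, 0]},
    {"gripper": 1, "delta_pos": [-0.01, -0.03, 0.09], "turn": [0, 0, 0]},
    {"gripper": 1, "delta_pos": [-0.01, -0.03, 0.09], "turn": [0, 0, 0]}
  ]
}}

```text
t: 2.7
position: [0.5372, 0.2716, 0.0059]
tcp_rot: [-0.0, -0.001, 1.0, -0.0]
wrist_force: [-0.2, 0.8, 0.5]
opening: 0.0919
grip_force: 0.0
```

{"method": "arm_command", "body": {
  "moves": [
    {"gripper": 0.7, "delta_pos": [0, 0, 0], "turn": [0, 0, 0]},
    {"gripper": 0.55, "delta_pos": [0, 0, 0], "turn": [0, 0, 0]},
    {"gripper": 0.4, "delta_pos": [0, 0, 0], "turn": [0, 0, 0]},
    {"gripper": 0.4, "delta_pos": [0, 0, 0], "turn": [0, 0, 0]},
    {"gripper": 0.2, "delta_pos": [0, 0, 0], "turn": [0, 0, 0]}
  ]
}}

```text
t: 3.32
position: [0.5373, 0.2719, 0.0061]
tcp_rot: [0.0, -0.001, 1.0, -0.0]
wrist_force: [0.1, -0.1, 0.4]
opening: 0.0517
grip_force: 30.0
```

{"method": "arm_command", "body": {
  "moves": [
    {"gripper": 0, "delta_pos": [0, 0, -0.05], "turn": [0, 0, 0]},
    {"gripper": 0, "delta_pos": [0, 0, -0.2], "turn": [0, 0, 0]},
    {"gripper": 0, "delta_pos": [0, 0, -0.4], "turn": [0, 0, 0]},
    {"gripper": 0, "delta_pos": [0, 0, -0.6], "turn": [0, 0, 0]},
    {"gripper": 0, "delta_pos": [0, 0, -0.7], "turn": [0, 0, 0]}
  ]
}}

```text
t: 3.95
position: [0.5378, 0.2722, 0.1129]
tcp_rot: [0.001, -0.001, 1.0, 0.001]
wrist_force: [0.8, -0.2, -3.0]
opening: 0.0515
grip_force: 30.0
```

{"method": "arm_command", "body": {
  "moves": [
    {"gripper": 0, "delta_pos": [0, 0, -0.15], "turn": [0, 0, 0]},
    {"gripper": 0, "delta_pos": [0, 0, -0.35], "turn": [0, 0, 0]},
    {"gripper": 0, "delta_pos": [0, 0, -0.5], "turn": [0, 0, 0]},
    {"gripper": 0, "delta_pos": [0, 0, -0.55], "turn": [0, 0, 0]},
    {"gripper": 0, "delta_pos": [0, 0, -0.55], "turn": [0, 0, 0]}
  ]
}}

```text
t: 4.58
position: [0.537, 0.2718, 0.1932]
tcp_rot: [-0.0, -0.001, 1.0, -0.0]
wrist_force: [0.7, -0.2, -3.1]
opening: 0.0516
grip_force: 30.0
```

Run:
```python
from h import *
snap('wrist','w3')
```

```text
(no output)
```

View pics/w3.png

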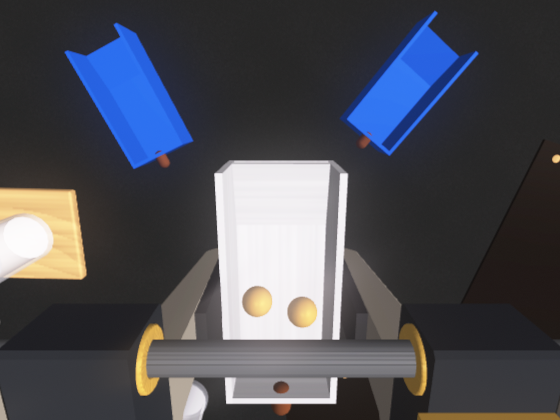

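The scoop is held level with both balls in it, at (257,301) and (302,312). Next I'll carry it over to the funnel.

{"method": "arm_command", "body": {
  "moves": [
    {"gripper": 0, "delta_pos": [-0.03, -0.07, 0], "turn": [0, 0, 0]},
    {"gripper": 0, "delta_pos": [-0.1, -0.22, 0], "turn": [0, 0, 0]},
    {"gripper": 0, "delta_pos": [-0.2, -0.42, 0], "turn": [0, 0, 0]},
    {"gripper": 0, "delta_pos": [-0.3, -0.64, 0], "turn": [0, 0, 0]},
    {"gripper": 0, "delta_pos": [-0.4, -0.86, 0], "turn": [0, 0, 0]}
  ]
}}

```text
t: 5.25
position: [0.5977, 0.1408, 0.1926]
tcp_rot: [-0.001, -0.001, 1.0, -0.0]
wrist_force: [0.3, 0.6, -2.0]
opening: 0.0519
grip_force: 30.0
```

{"method": "arm_command", "body": {
  "moves": [
    {"gripper": 0, "delta_pos": [-0.1, -0.24, 0], "turn": [0, 0, 0]},
    {"gripper": 0, "delta_pos": [-0.18, -0.48, 0], "turn": [0, 0, 0]},
    {"gripper": 0, "delta_pos": [-0.24, -0.7, 0], "turn": [0, 0, 0]},
    {"gripper": 0, "delta_pos": [-0.28, -0.84, 0], "turn": [0, 0, 0]},
    {"gripper": 0, "delta_pos": [-0.28, -0.9, 0], "turn": [0, 0, 0]}
  ]
}}

```text
t: 5.88
position: [0.6396, 0.0064, 0.193]
tcp_rot: [-0.0, -0.0, 1.0, -0.0]
wrist_force: [-0.1, 0.4, -2.2]
opening: 0.0518
grip_force: 30.0
```

{"method": "arm_command", "body": {
  "moves": [
    {"gripper": 0, "delta_pos": [0, 0, 0], "turn": [0, 0, 0]},
    {"gripper": 0, "delta_pos": [0, 0, 0], "turn": [0, 0, 0]}
  ]
}}

```text
t: 6.12
position: [0.6395, 0.01, 0.1935]
tcp_rot: [-0.0, -0.002, 1.0, 0.001]
wrist_force: [0.4, 0.7, -1.5]
opening: 0.0516
grip_force: 30.0
```

Run:
```python
from h import *
snap('scene','s2');snap('side','d2')
a=cv2.imread('pics/s2.png'); b=cv2.imread('pics/d2.png')
r=lambda i,x,y:cv2.resize(i[y:y+150,x:x+100],(400,600),interpolation=cv2.INTER_CUBIC)
cv2.imwrite('pics/c2.png',np.hstack([r(a,240,130),r(b,220,120)]))
print(robot.state()['position'])
```

```text
[0.63959674 0.00976392 0.19361669]
```

View pics/c2.png

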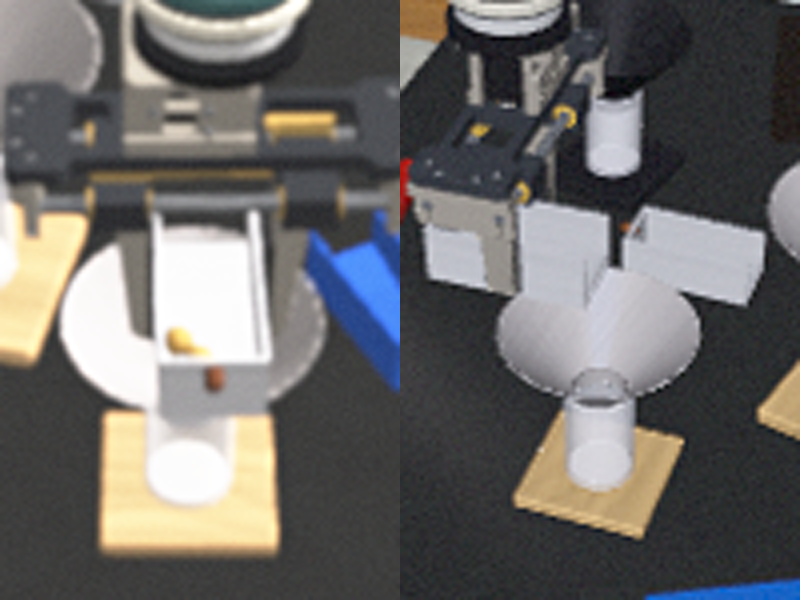

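{"method": "arm_command", "body": {
  "moves": [
    {"gripper": 0, "delta_pos": [-0.03, -0.01, 0], "turn": [0, -0.1, 0]},
    {"gripper": 0, "delta_pos": [-0.06, -0.02, 0], "turn": [0, -0.2, 0]},
    {"gripper": 0, "delta_pos": [-0.08, -0.02, 0], "turn": [0, -0.2, 0]},
    {"gripper": 0, "delta_pos": [-0.08, -0.02, 0], "turn": [0, -0.2, 0]},
    {"gripper": 0, "delta_pos": [-0.08, -0.02, 0], "turn": [0, -0.2, 0]}
  ]
}}

```text
t: 6.85
position: [0.6519, 0.0054, 0.1935]
tcp_rot: [0.052, -0.001, 0.999, 0.0]
wrist_force: [-0.3, 0.5, -1.7]
opening: 0.0522
grip_force: 30.0
```

{"method": "arm_command", "body": {
  "moves": [
    {"gripper": 0, "delta_pos": [0, 0, 0], "turn": [0, 0, 0]},
    {"gripper": 0, "delta_pos": [0, 0, 0], "turn": [0, 0, 0]},
    {"gripper": 0, "delta_pos": [-0.01, 0, 0], "turn": [0, -0.1, 0]},
    {"gripper": 0, "delta_pos": [-0.02, 0, 0], "turn": [0, -0.2, 0]},
    {"gripper": 0, "delta_pos": [-0.02, 0, 0], "turn": [0, -0.2, 0]}
  ]
}}

```text
t: 7.48
position: [0.6539, 0.0051, 0.1939]
tcp_rot: [0.104, -0.001, 0.995, 0.0]
wrist_force: [-0.3, -0.7, -2.4]
opening: 0.0515
grip_force: 30.0
```

{"method": "arm_command", "body": {
  "moves": [
    {"gripper": 0, "delta_pos": [-0.01, 0, 0], "turn": [0, -0.13, 0]},
    {"gripper": 0, "delta_pos": [-0.03, 0, 0], "turn": [0, -0.27, 0]},
    {"gripper": 0, "delta_pos": [-0.04, 0, -0.01], "turn": [0, -0.4, 0]},
    {"gripper": 0, "delta_pos": [-0.05, 0, -0.01], "turn": [0, -0.53, 0]},
    {"gripper": 0, "delta_pos": [-0.06, 0, -0.01], "turn": [0, -0.65, 0]}
  ]
}}

```text
t: 8.1
position: [0.6635, 0.0051, 0.1975]
tcp_rot: [0.272, -0.001, 0.962, 0.0]
wrist_force: [0.2, 0.2, -2.0]
opening: 0.0517
grip_force: 30.0
```

Run:
```python
from h import *
snap('scene','s3');snap('side','d3')
a=cv2.imread('pics/s3.png'); b=cv2.imread('pics/d3.png')
r=lambda i,x,y:cv2.resize(i[y:y+150,x:x+100],(400,600),interpolation=cv2.INTER_CUBIC)
cv2.imwrite('pics/c3.png',np.hstack([r(a,240,130),r(b,220,120)]))
s=robot.state();q=s['tcp_rot'];print(s['position'],2*np.degrees(np.arctan2(q[1:3]@q[1:3]>0 and np.hypot(q[0],q[3]),np.hypot(q[1],q[2]))),q)
```

```text
[0.661939   0.00507991 0.19627931] 31.333092686442708 [ 2.70038215e-01 -9.29003734e-04  9.62849131e-01  2.22245278e-04]
```

View pics/c3.png

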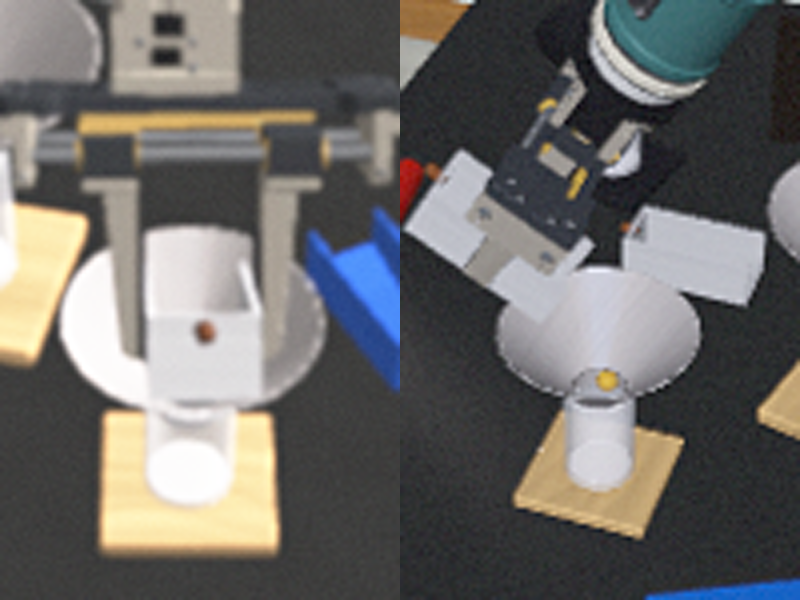

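Tilted 31°: one ball is already going through the spout (side crop 607,380). I'll tip on to about 42° and hold.

{"method": "arm_command", "body": {
  "moves": [
    {"gripper": 0, "delta_pos": [-0.01, 0, 0], "turn": [0, -0.12, 0]},
    {"gripper": 0, "delta_pos": [-0.02, 0, -0.01], "turn": [0, -0.25, 0]},
    {"gripper": 0, "delta_pos": [-0.03, 0, -0.01], "turn": [0, -0.36, 0]},
    {"gripper": 0, "delta_pos": [-0.03, 0, -0.01], "turn": [0, -0.36, 0]},
    {"gripper": 0, "delta_pos": [-0.03, 0, -0.01], "turn": [0, -0.36, 0]}
  ]
}}

```text
t: 8.82
position: [0.6566, -0.0114, 0.1858]
tcp_rot: [0.315, 0.005, 0.949, -0.023]
wrist_force: [-0.1, -0.5, -2.5]
opening: 0.0515
grip_force: 30.0
```

{"method": "arm_command", "body": {
  "moves": [
    {"gripper": 0, "delta_pos": [0, 0, 0], "turn": [0, 0, 0]},
    {"gripper": 0, "delta_pos": [0, 0, 0], "turn": [0, 0, 0]},
    {"gripper": 0, "delta_pos": [0, 0, 0], "turn": [0, 0, 0]},
    {"gripper": 0, "delta_pos": [0, 0, 0], "turn": [0, 0, 0]},
    {"gripper": 0, "delta_pos": [0, 0, 0], "turn": [0, 0, 0]}
  ]
}}

```text
t: 9.45
position: [0.6555, -0.01, 0.1853]
tcp_rot: [0.314, 0.004, 0.949, -0.021]
wrist_force: [-0.6, -0.4, -1.8]
opening: 0.052
grip_force: 30.0
```

Run:
```python
from h import *
snap('scene','s4');snap('side','d4');snap('wrist','w4')
a=cv2.imread('pics/s4.png'); b=cv2.imread('pics/d4.png');w=cv2.imread('pics/w4.png')
r=lambda i,x,y:cv2.resize(i[y:y+75,x:x+100],(400,300),interpolation=cv2.INTER_CUBIC)
R=cv2.resize(w,(400,300))
cv2.imwrite('pics/c4.png',np.vstack([np.hstack([r(a,240,200),r(b,220,190)]),np.hstack([R,r(a,240,150)])]))
print(robot.state()['position'],robot.state()['tcp_rot'])
```

```text
[ 0.65539187 -0.01010518  0.18520103] [ 0.31406279  0.00399726  0.94915111 -0.02146524]
```

View pics/c4.png

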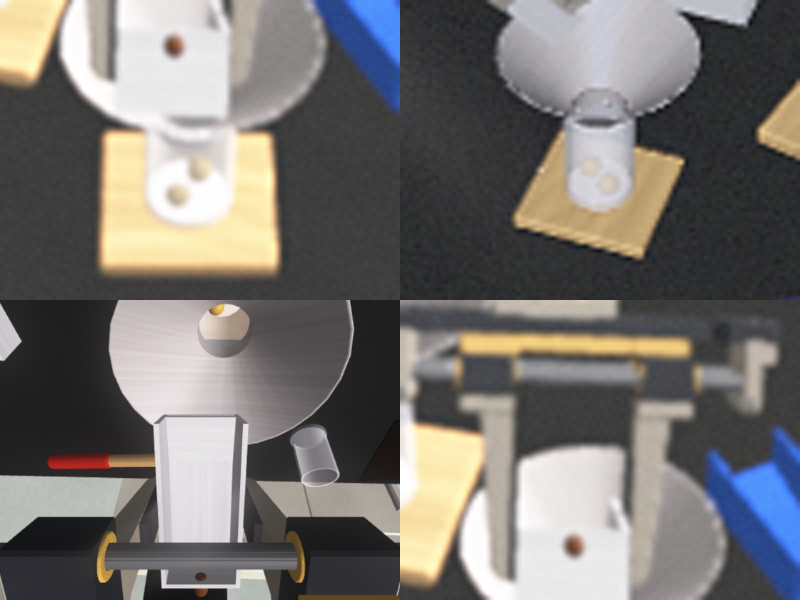

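Both balls are in the jar (scene crop 178,193 and 200,168) and the scoop is empty. Now I'll level it.

{"method": "arm_command", "body": {
  "moves": [
    {"gripper": 0, "delta_pos": [-0.03, 0, -0.03], "turn": [0, 0.2, 0]},
    {"gripper": 0, "delta_pos": [-0.06, 0, -0.06], "turn": [0, 0.4, 0]},
    {"gripper": 0, "delta_pos": [-0.1, 0, -0.1], "turn": [0, 0.6, 0]},
    {"gripper": 0, "delta_pos": [-0.1, 0, -0.1], "turn": [0, 0.8, 0]},
    {"gripper": 0, "delta_pos": [-0.1, 0, -0.1], "turn": [0, 1, 0]}
  ]
}}

```text
t: 10.22
position: [0.6587, -0.0101, 0.2067]
tcp_rot: [0.056, 0.01, 0.998, -0.019]
wrist_force: [0.9, -0.2, -2.6]
opening: 0.0517
grip_force: 30.0
```

{"method": "arm_command", "body": {
  "moves": [
    {"gripper": 0, "delta_pos": [0, 0, 0], "turn": [0, 0.2, 0]},
    {"gripper": 0, "delta_pos": [0, 0, 0], "turn": [0, 0.4, 0]},
    {"gripper": 0, "delta_pos": [0, 0, 0], "turn": [0, 0.4, 0]}
  ]
}}

```text
t: 10.6
position: [0.6597, -0.0096, 0.2049]
tcp_rot: [-0.047, 0.012, 0.999, -0.018]
wrist_force: [-0.6, 0.4, -2.2]
opening: 0.0521
grip_force: 30.0
```

{"method": "arm_command", "body": {
  "moves": [
    {"gripper": 0, "delta_pos": [0, 0.05, 0], "turn": [-0.07, -0.18, -0.05]},
    {"gripper": 0, "delta_pos": [0.15, 0.3, 0], "turn": [-0.07, -0.18, -0.05]},
    {"gripper": 0, "delta_pos": [0.3, 0.6, 0], "turn": [-0.07, -0.18, -0.05]},
    {"gripper": 0, "delta_pos": [0.4, 0.9, 0], "turn": [-0.07, -0.18, -0.05]},
    {"gripper": 0, "delta_pos": [0.4, 0.95, 0], "turn": [-0.07, -0.18, -0.05]}
  ]
}}

```text
t: 11.22
position: [0.5995, 0.1389, 0.2072]
tcp_rot: [0.001, -0.005, 1.0, 0.001]
wrist_force: [0.7, -0.0, -2.2]
opening: 0.0519
grip_force: 30.0
```

{"method": "arm_command", "body": {
  "moves": [
    {"gripper": 0, "delta_pos": [0.15, 0.3, 0], "turn": [0, 0, 0]},
    {"gripper": 0, "delta_pos": [0.3, 0.6, 0], "turn": [0, 0, 0]},
    {"gripper": 0, "delta_pos": [0.4, 0.9, 0], "turn": [0, 0, 0]},
    {"gripper": 0, "delta_pos": [0.4, 0.93, 0], "turn": [0, 0, 0]},
    {"gripper": 0, "delta_pos": [0.4, 0.93, 0], "turn": [0, 0, 0]}
  ]
}}

```text
t: 11.85
position: [0.5417, 0.2727, 0.2062]
tcp_rot: [0.001, -0.001, 1.0, -0.001]
wrist_force: [-0.3, -0.9, -2.5]
opening: 0.0516
grip_force: 30.0
```

{"method": "arm_command", "body": {
  "moves": [
    {"gripper": 0, "delta_pos": [0, 0, 0.15], "turn": [0, 0, 0]},
    {"gripper": 0, "delta_pos": [0, 0, 0.4], "turn": [0, 0, 0]},
    {"gripper": 0, "delta_pos": [0, 0, 0.65], "turn": [0, 0, 0]},
    {"gripper": 0, "delta_pos": [0, 0, 0.9], "turn": [0, 0, 0]},
    {"gripper": 0, "delta_pos": [0, 0, 1], "turn": [0, 0, 0]}
  ]
}}

```text
t: 12.48
position: [0.5414, 0.2705, 0.0539]
tcp_rot: [-0.001, -0.0, 1.0, -0.001]
wrist_force: [-0.0, -0.4, -1.6]
opening: 0.0522
grip_force: 30.0
```

{"method": "arm_command", "body": {
  "moves": [
    {"gripper": 0, "delta_pos": [0, 0, 0.1], "turn": [0, 0, 0]},
    {"gripper": 0, "delta_pos": [0, 0, 0.2], "turn": [0, 0, 0]},
    {"gripper": 0, "delta_pos": [0, 0, 0.24], "turn": [0, 0, 0]},
    {"gripper": 0, "delta_pos": [0, 0, 0.24], "turn": [0, 0, 0]}
  ]
}}

```text
t: 12.98
position: [0.5415, 0.2737, 0.0202]
tcp_rot: [0.0, -0.002, 1.0, -0.0]
wrist_force: [0.5, -1.1, -2.1]
opening: 0.0519
grip_force: 30.0
```

Run:
```python
from h import *
snap('side','d5');snap('scene','s5')
a=cv2.imread('pics/s5.png'); b=cv2.imread('pics/d5.png')
r=lambda i,x,y:cv2.resize(i[y:y+100,x:x+80],(400,500),interpolation=cv2.INTER_CUBIC)
cv2.imwrite('pics/c5.png',np.hstack([r(a,360,180),r(b,215,250)]))
```

```text
(no output)
```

View pics/c5.png

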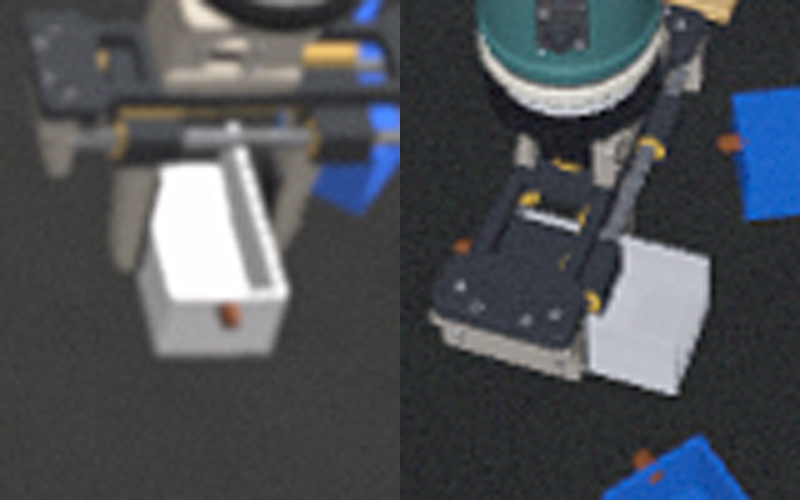

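The scoop is level, empty and just above clear bench. I'll lower the last 14 mm gently.

{"method": "arm_command", "body": {
  "moves": [
    {"gripper": 0, "delta_pos": [0, 0, 0.04], "turn": [0, 0, 0]},
    {"gripper": 0, "delta_pos": [0, 0, 0.07], "turn": [0, 0, 0]},
    {"gripper": 0, "delta_pos": [0, 0, 0.08], "turn": [0, 0, 0]},
    {"gripper": 0, "delta_pos": [0, 0, 0.09], "turn": [0, 0, 0]},
    {"gripper": 0, "delta_pos": [0, 0, 0.09], "turn": [0, 0, 0]}
  ]
}}

```text
t: 13.7
position: [0.5414, 0.2736, 0.0067]
tcp_rot: [0.0, -0.002, 1.0, -0.0]
wrist_force: [-0.8, -0.5, -1.3]
opening: 0.0517
grip_force: 30.0
```

{"method": "arm_command", "body": {
  "moves": [
    {"gripper": 0, "delta_pos": [0, 0, 0.005], "turn": [0, 0, 0]},
    {"gripper": 0, "delta_pos": [0, 0, 0.01], "turn": [0, 0, 0]},
    {"gripper": 0, "delta_pos": [0, 0, 0.01], "turn": [0, 0, 0]}
  ]
}}

```text
t: 14.08
position: [0.5416, 0.2737, 0.0062]
tcp_rot: [0.0, -0.002, 1.0, -0.0]
wrist_force: [-2.0, -1.8, 4.7]
opening: 0.0521
grip_force: 30.0
```

Contact is confirmed: the vertical force went from −1.3 to +4.7 N. I'll release and rise.

{"method": "arm_command", "body": {
  "moves": [
    {"gripper": 0.65, "delta_pos": [0, 0, 0], "turn": [0, 0, 0]},
    {"gripper": 0.8, "delta_pos": [0, 0, 0], "turn": [0, 0, 0]},
    {"gripper": 1, "delta_pos": [0, 0, 0], "turn": [0, 0, 0]},
    {"gripper": 1, "delta_pos": [0, 0, 0], "turn": [0, 0, 0]},
    {"gripper": 1, "delta_pos": [0, 0, 0], "turn": [0, 0, 0]}
  ]
}}

```text
t: 14.7
position: [0.5414, 0.2736, 0.0052]
tcp_rot: [0.0, -0.002, 1.0, -0.0]
wrist_force: [-0.6, 0.3, -0.4]
opening: 0.092
grip_force: 0.0
```

{"method": "arm_command", "body": {
  "moves": [
    {"gripper": 1, "delta_pos": [0, 0, -0.1], "turn": [0, 0, 0]},
    {"gripper": 1, "delta_pos": [0, 0, -0.3], "turn": [0, 0, 0]},
    {"gripper": 1, "delta_pos": [0, 0, -0.6], "turn": [0, 0, 0]},
    {"gripper": 1, "delta_pos": [0, 0, -0.9], "turn": [0, 0, 0]},
    {"gripper": 1, "delta_pos": [0, 0, -0.9], "turn": [0, 0, 0]}
  ]
}}

```text
t: 15.32
position: [0.5435, 0.2754, 0.1452]
tcp_rot: [0.004, -0.002, 1.0, 0.002]
wrist_force: [0.4, 0.5, -0.9]
opening: 0.0919
grip_force: 0.0
```

Run:
```python
from h import *
a=snap('scene','s6')['color'];b=snap('side','d6')['color'];w=snap('wrist','w6')['color']
r=lambda i,x,y,W,H:cv2.resize(i[y:y+H,x:x+W],(400,300),interpolation=cv2.INTER_CUBIC)
o=np.vstack([np.hstack([r(a,240,190,200,150)]*1+[r(a,360,190,80,60)]),np.hstack([r(b,215,270,80,60),cv2.resize(w,(400,300))])])
cv2.imwrite('pics/c6.png',o[:,:,::-1])
```

```text
(no output)
```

View pics/c6.png

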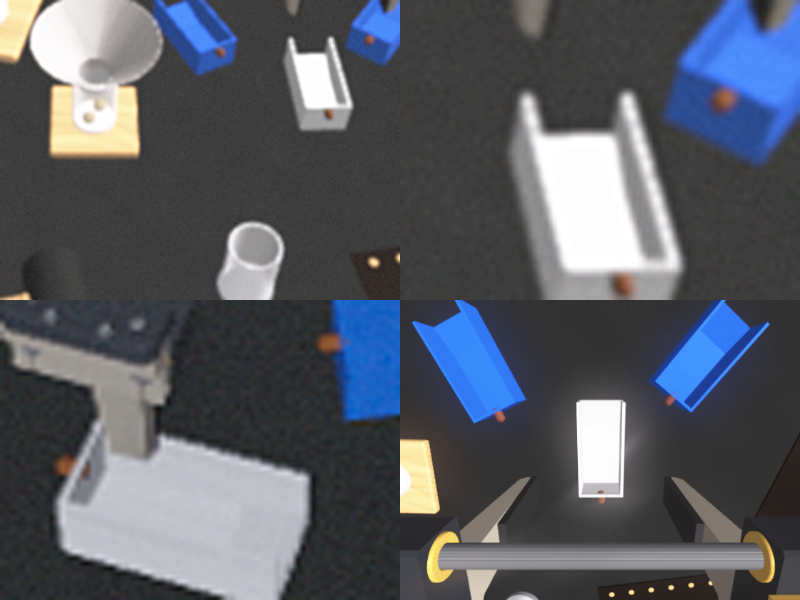

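The scoop stands upright, empty and released, and the two balls lie in the jar (top-left crop, about (90,118) and (98,105)). I'll hand in.

```bash
python3 -c "from rig import robot; print(robot.hand_in())"
```

```text
the job is handed in; nothing more can be done
None
```

Job done and handed in at about 15.5 s: both brass balls are in the jar under the small steel funnel, and the empty scoop stands upright on the bench, released.

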